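# Sort calibrated devices by status label

### The arm

A 6-joint arm with a two-finger parallel gripper is mounted at the origin on the work surface. World frame = base frame: x ahead of the robot, y to its left, z up, the work surface at z = 0. Lengths are in m, angles in rad, forces in N, time in s.
With the tool pointing down it reaches from about 0.375 to 0.975 m from the base axis. Payload 3.8 kg.
Tool frame: the origin (TCP) lies at the very end of the fingers, on their centre line; the grasp point (between the pads) lies 19 mm behind it (bot.pinch_z is the distance from the TCP to the grasp point, in m); x points along the fingers, y is the direction in which the jaws open and shut, and the axes are right-handed (so a half turn about x gives the same grasp; the last joint's range is limited). The gripper opens to 85 mm and grips with 20 to 120 N. Pads are 22 mm wide; open, the fingers measure 114 mm over their backs; the gripper's body (76 mm by 85 mm) begins 54 mm behind the grasp point. The pads swing forward as they close: fully open they stand 13 mm farther back than shut.
Start: joints at [-1.349, 0.264, 1.604, -0, 1.274, -0.037], TCP at [0.173, -0.653, 0.231] pointing down, gripper open.
Joint ranges: [-2.63, 2.63], [-0.94, 2.18], [0.31, 2.57], [-1.31, 4.45], [0, 2.66], [-2.55, 2.55]. Speed limits (rad/s): [2.57, 2.57, 3.14, 3.14, 3.14, 3.14].

### API

Orientations are given as a rotation vector (axis times angle).
In Python, from workcell import monitor, imaging, finish_job, bot gives the robot as it stands.
- The arm moves only by the tool jog_arm, never from a script. Its argument "rows" is a list of rows, each a list of 7 numbers: the shift along the tool's x, y, z in m, then the turn, a rotation vector about the tool's x, y, z in rad, then the opening in per cent of the stroke, from 0 (shut) to 100 (fully open). A call has 1 to 20 rows; each row is the pose to reach, as a shift and turn from the pose measured when the call began, along the tool's axes at that moment; what a row does not reach only later rows make up. A row lasts 1/10 s, in which the tool goes at most 50 mm and 8.59 degrees, less where a joint would pass 70% of its speed; a pose out of reach is approached as far as the arm can. A call with a gripper value outside its range is refused whole. The fingers move at their own pace and stop on an object; "force" is the grip in N (left out, the last holds). Time passes only in rows, so rows that repeat a pose let the fingers close. It gives the time, the measured TCP pose, the force and the opening at its end, in the units of the state.
- monitor.read_state(): the state, without advancing time (a new reading comes with each control period).
- imaging.read_camera(name): name is "side" or "top"; returns the picture (384x512x3 uint8, blue, green, red); there is no depth.
- imaging.camera_params(name): a dict with "fx", "fy", "cx", "cy" (pixels), "k1" (the pictures are not rectified: a ray, as slopes to the right and down, at radius r is drawn at 1 + k1 r^2 times it, then the intrinsics apply), "T" (4x4, takes a point from camera to world coordinates). Camera axes: x right, y down, z forward; pixel columns grow to the right and rows downward; lengths in m; the calibration is good to about 2 mm. A picture is of the moment at which its call begins. camera_params takes no time and is no camera call.
- finish_job(): hands the job in, once; it reports no verdict.
The state is a dict: "time": time; "q": joint angles; "joint_vel": joint speeds; "joint_torque": joint torques, N m; "tool_pos": TCP position; "tcp_rot": TCP orientation; "wrist_force": force on the tool from outside, world axes, zero at the start; "torque": the same for the moment, N m; "width": opening from 0.0 (shut) to 1.0 (fully open).
Only numpy, scipy, OpenCV 4.12 (cv2) and the standard library are available. Lean on these libraries where they do the work, as an engineer would, in place of code of your own. Each camera call takes 0.05 s, during which the arm holds its last target. There are 200 camera calls.

### The job

The calibration run is over: put each of the five labelled devices into the tray of the colour of its status label (green passed, yellow to be adjusted, red rejected), standing upright, label up, flat on the tray floor beside any other device and never on top of it. They are precision parts, so set them down gently and do not drop them; leave the unlabelled red crocodile clip and the coaxial T-piece where they lie.

Things in the scene. Friction and masses are not known exactly. Their poses are not given: they have to be found in the camera images.
- ohm: Resistance standard with a GREEN status label on top: bare-aluminium die-cast box, 64 x 40 x 28 mm (x, y, z), upright; a red and a black binding post stand 17 mm up from the lid near its -x end (at x = -16 mm, y = +9.5 and -9.5 mm); about 180 g. Plain parallel sides 40 mm apart to grip. The origin is the centre of its underside, z up, x along its length, y across the width.
- feed: Coaxial feed-through termination with a GREEN status label on top: blue metal body, 40 x 30 x 26 mm (x, y, z), with a round steel coaxial connector up to 15 mm thick on each end (socket to x = -37 mm, plug to x = +36 mm, so 73 mm overall); about 120 g. Grip the body across its sides 30 mm apart. The origin is the centre of its underside, z up, x along its length, y across the width.
- vref: Voltage reference with a YELLOW status label on top: white plastic box, 58 x 46 x 30 mm (x, y, z), with three small low sockets (red, black, blue) near its -x end; about 160 g. Plain parallel sides 46 mm apart to grip. The origin is the centre of its underside, z up, x along its length, y across the width.
- therm: Pocket temperature indicator lying on its back with a YELLOW status label on its face: black case with grey face, small grey display and three keys, 70 x 42 x 25 mm (x, y, z), rounded edges; about 150 g. Sides 42 mm apart to grip. The origin is the centre of its underside, z up, x along its length, y across the width.
- shunt: Current shunt with a RED status label on top: black base with a brass block at each end, copper strips and a black cover between them, 70 x 30 x 28 mm (x, y, z) plus a 6 mm high bolt head on each brass block; about 260 g. Sides 30 mm apart to grip, also in the middle. The origin is the centre of its underside, z up, x along its length, y across the width.
- green_tray: The shallow green plastic tray for devices with a green label (passed), fixed on the bench: 122 mm along its x, 192 mm along its y, 26 mm high, open on top, walls and floor 4 mm thick (inside 114 x 184 mm; devices stand on the floor 4 mm above the bench). The origin is the centre of its underside, z up. The trays differ only in colour; there is room for two devices side by side along y.
- yellow_tray: The shallow yellow plastic tray for devices with a yellow label (to be adjusted), fixed on the bench: 122 mm along its x, 192 mm along its y, 26 mm high, open on top, walls and floor 4 mm thick (inside 114 x 184 mm; devices stand on the floor 4 mm above the bench). The origin is the centre of its underside, z up. The trays differ only in colour; there is room for two devices side by side along y.
- red_tray: The shallow red plastic tray for devices with a red label (rejected), fixed on the bench: 122 mm along its x, 192 mm along its y, 26 mm high, open on top, walls and floor 4 mm thick (inside 114 x 184 mm; devices stand on the floor 4 mm above the bench). The origin is the centre of its underside, z up. The trays differ only in colour; there is room for two devices side by side along y.
- clip: Red crocodile clip with steel jaws, loose, without a label, about 63 x 13 x 17 mm, 20 g; it is not part of the sorting and stays where it lies. The origin is under its middle, x along it towards the jaws.
- tee: Steel coaxial T-piece, loose, without a label, 46 mm along x, from y = -7 to +22 mm, 14 mm high, 50 g; it is not part of the sorting and stays where it lies. The origin is under the crossing of its arms.
There are look-alikes about, which are no part of the job. Leave any purple or turquoise look-alike of the ohm alone.

How it is judged:
By the outcome, as a careful person would: the job done as asked, in the order asked, and still so for the second after the job is handed in, with the robot touching nothing.
It also fails if it takes over 136 s, if anything falls off the work surface, if the arm or the gripper's body presses on something with over 40 N, if the wrist force passes 120 N, or if a joint passes its speed limit or range.

## Working session

There is one attempt and no reset: what is moved stays moved. The work goes in short steps, Python scripts to look and compute and a tool call to move; the robot and the scene stay as the last step left them, time stands still between calls to the robot, and variables do not carry over. Pictures are saved under pics/ and viewed, about 12 in all and at most 16, crops included, and the job is handed in when it is done.

Besides the shell and the picture viewer there is one more tool, called after "Emit:" by a JSON object that holds its "fn" and its "kwargs", one argument or row to a line. jog_arm: Moves the arm, as the interface text tells. Its arguments: {"type":"object","properties":{"rows":{"type":"array","items":{"type":"array","items":{"type":"number"}}},"force":{"type":"number"}},"required":["rows"]}

```bash
ls; mkdir -p pics; python3 - <<'E'
from workcell import monitor, imaging, bot
import cv2, numpy as np
np.set_printoptions(precision=4,suppress=True)
for n in("top","side"):
    im=imaging.read_camera(n); cv2.imwrite(f"pics/{n}0.png",im)
    p=imaging.camera_params(n); print(n,p)
s=monitor.read_state(); print(s, bot.pinch_z)
a=cv2.imread("pics/top0.png");b=cv2.imread("pics/side0.png")
E
```

```text
pics
top {'fx': 423.4997371670481, 'fy': 423.4997371670481, 'cx': 258.1921379812778, 'cy': 192.51084352490423, 'k1': 0.031831140943699036, 'T': array([[-0.0002, -0.9901,  0.14  ,  0.3891],
       [-0.9998, -0.0022, -0.0172, -0.0025],
       [ 0.0173, -0.14  , -0.99  ,  0.9039],
       [ 0.    ,  0.    ,  0.    ,  1.    ]])}
side {'fx': 466.5973139271686, 'fy': 466.5973139271686, 'cx': 254.3349900691679, 'cy': 187.66729524950333, 'k1': -0.13831473834976551, 'T': array([[-0.9903, -0.0952,  0.1012,  0.3966],
       [-0.1388,  0.6494, -0.7477,  0.7401],
       [ 0.0055, -0.7545, -0.6563,  0.7076],
       [ 0.    ,  0.    ,  0.    ,  1.    ]])}
{'time': 0.1, 'q': array([-1.3489,  0.2647,  1.6053, -0.    ,  1.2737, -0.0369]), 'joint_vel': array([-0.0004, -0.0006, -0.0029,  0.0012,  0.0003, -0.0007]), 'joint_torque': array([ -0.0005, -51.6707, -36.859 ,  -0.0001,   0.0063,   0.    ]), 'tool_pos': array([ 0.1726, -0.6519,  0.2301]), 'tcp_rot': array([ 2.0841,  0.2734, -2.0845]), 'wrist_force': array([-0.229 ,  0.3406, -0.1985]), 'torque': array([-0.014 ,  0.0039,  0.0106]), 'width': 0.9980918880621789} 0.0187
```

```bash
python3 - <<'E'
import cv2
for n in("top","side"):
    cv2.imwrite(f"pics/{n}0b.png",cv2.resize(cv2.imread(f"pics/{n}0.png"),(800,600),interpolation=cv2.INTER_CUBIC))
E
```

```text
(no output)
```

View pics/top0b.png

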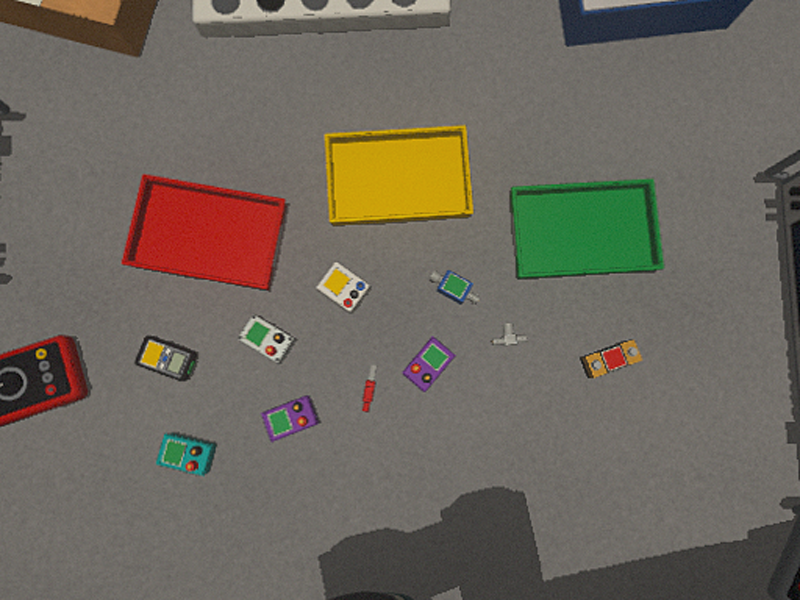

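View pics/side0b.png

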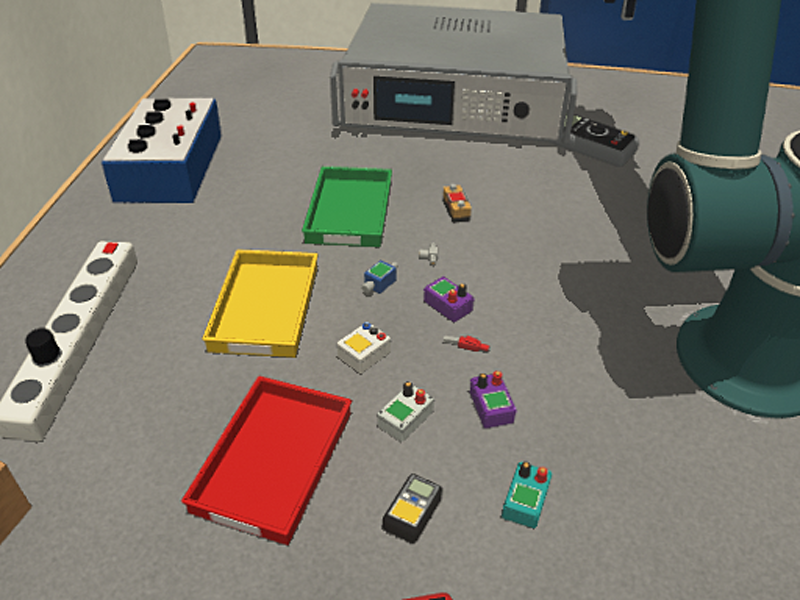

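The top view shows these at 800-px scale:
- **Devices:** aluminium box (266,338), feed-through (455,286), vref (343,287), therm (167,358), shunt (612,358).
- **Look-alikes of the ohm:** purple at (429,363) and (290,418), turquoise at (186,453). Only the bare-aluminium box at (266,338), or (405,408) in the side view, fits the ohm, because the others are coloured.
- **Trays:** red (205,232), yellow (398,175), green (587,229).

Next I'll measure, and make one crop to confirm the ohm.

```bash
cat > h.py <<'E'
import cv2, numpy as np
from workcell import imaging, monitor
np.set_printoptions(precision=4,suppress=True)
def ray(n,uv):
    p=imaging.camera_params(n); K=np.array([[p['fx'],0,p['cx']],[0,p['fy'],p['cy']],[0,0,1]])
    x=cv2.undistortPoints(np.float64(uv).reshape(-1,1,2),K,np.array([p['k1'],0,0,0.]))[:,0]
    d=np.c_[x,np.ones(len(x))]@p['T'][:3,:3].T
    return p['T'][:3,3],d
def plane(n,uv,z):
    o,d=ray(n,uv); return (o+d*((z-o[2])/d[:,2])[:,None])[:,:2]
def tri(a,b):
    o1,d1=ray('top',a);o2,d2=ray('side',b);d1,d2=d1[0],d2[0]
    t=np.linalg.lstsq(np.c_[d1,-d2],o2-o1,rcond=None)[0]
    p,q=o1+t[0]*d1,o2+t[1]*d2
    return (p+q)/2,np.linalg.norm(p-q)
HS={'green':(45,80,80,140),'yellow':(22,33,140,150),'red':(0,5,150,110),'blue':(100,120,110,60)}
def blobs(im,c,amin=12):
    hsv=cv2.cvtColor(im,cv2.COLOR_BGR2HSV);l,h,s,v=HS[c]
    m=cv2.inRange(hsv,(l,s,v),(h,255,255))
    if c=='red': m|=cv2.inRange(hsv,(175,s,v),(180,255,255))
    k,_,st,ce=cv2.connectedComponentsWithStats(m)
    return [(ce[i],st[i,4],m,i) for i in range(1,k) if st[i,4]>=amin]
E
python3 - <<'E'
from h import *
for n in('top','side'):
    im=cv2.imread(f'pics/{n}0.png')
    for c in HS:
        print(n,c,[(b[0].round(1).tolist(),int(b[1])) for b in blobs(im,c)])
t=cv2.imread('pics/top0.png');s=cv2.imread('pics/side0.png')
a=cv2.resize(t[175:255,80:200],(600,400),interpolation=cv2.INTER_CUBIC)
cv2.imwrite('pics/crop1.png',cv2.resize(t[165:255,80:240],(800,450),interpolation=cv2.INTER_CUBIC))
E
```

```text
top green [([275.8, 226.8], 13), ([178.6, 269.3], 66)]
top yellow [([254.7, 112.5], 4668), ([215.1, 180.0], 146), ([97.2, 226.1], 134), ([25.5, 225.6], 22)]
top red [([131.8, 149.0], 5140), ([222.1, 193.4], 16), ([30.1, 242.6], 524), ([172.5, 224.4], 15), ([392.5, 228.9], 124), ([265.2, 235.6], 20), ([235.2, 251.9], 88), ([31.9, 249.1], 30), ([193.2, 269.4], 16)]
top blue [([410.1, 3.8], 198), ([290.4, 183.8], 72), ([230.2, 182.7], 17)]
side green [([223.4, 131.8], 1506), ([232.7, 107.8], 23), ([243.2, 172.0], 66), ([283.0, 183.4], 70), ([317.2, 255.4], 113), ([255.3, 262.2], 118), ([336.1, 316.7], 155)]
side yellow [([168.4, 192.7], 2868), ([228.8, 219.1], 109), ([259.9, 326.9], 162)]
side red [([227.0, 58.6], 14), ([233.2, 59.1], 16), ([292.3, 125.5], 37), ([69.9, 158.2], 43), ([289.5, 189.9], 24), ([243.6, 214.9], 17), ([301.7, 219.6], 110), ([317.7, 242.5], 29), ([173.3, 292.3], 5880), ([268.7, 253.8], 28), ([346.2, 304.8], 40), ([126.8, 328.1], 21), ([276.3, 381.8], 64)]
side blue [([401.5, 20.8], 3517), ([503.6, 28.5], 848), ([103.7, 110.4], 1883), ([243.9, 178.6], 142), ([233.9, 208.6], 13)]
```

View pics/crop1.png

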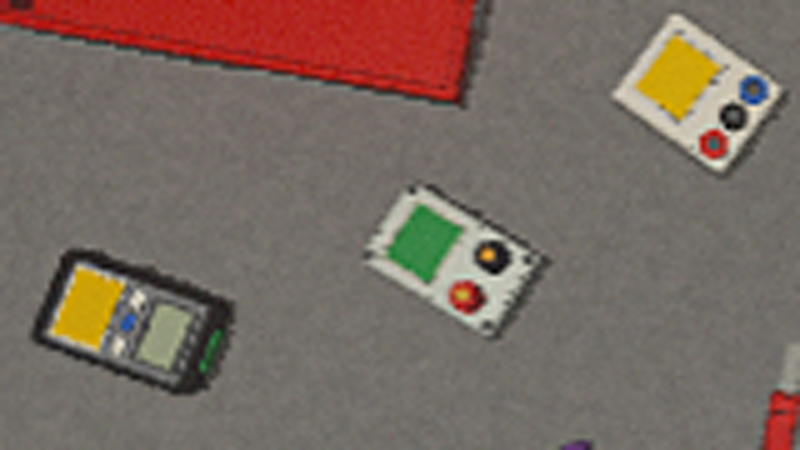

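The crop confirms the ohm. It is a bare-aluminium box at about crop (455,262), which is top-image (171,217), with a green label and red and black posts. The yellow-labelled therm is on its left and the vref at upper right.

```bash
sed -i "s/'green':(45,80,80,140)/'green':(40,90,90,50)/" h.py; cat >> h.py <<'E'
def near(im,c,uv,amin=12,r=25):
    bs=[b for b in blobs(im,c,amin) if np.hypot(*(b[0]-uv))<r]
    return max(bs,key=lambda b:b[1])
def rect(P):
    c,wh,a=cv2.minAreaRect((P*1000).astype(np.float32)); 
    if wh[0]<wh[1]: a+=90; wh=wh[::-1]
    return np.array(c)/1000,np.array(wh),(a+90)%180-90   # centre m, mm, long axis deg
def sil(im,uv,R=34,thr=30,mask=None):
    x,y=map(int,uv); x0,y0=max(x-R,0),max(y-R,0); w=im[y0:y+R,x0:x+R].astype(int)
    if mask is None:
        bg=np.median(w.reshape(-1,3),0); m=(abs(w-bg).max(2)>thr).astype(np.uint8)
    else: m=mask(im[y0:y+R,x0:x+R]).astype(np.uint8)
    m=cv2.morphologyEx(m,cv2.MORPH_CLOSE,np.ones((3,3),np.uint8))
    k,L,st,ce=cv2.connectedComponentsWithStats(m)
    lab=L[y-y0-2:y-y0+3,x-x0-2:x-x0+3]; i=np.bincount(lab[lab>0]).argmax()
    cs,_=cv2.findContours((L==i).astype(np.uint8),cv2.RETR_EXTERNAL,cv2.CHAIN_APPROX_NONE)
    return max(cs,key=len)[:,0]+[x0,y0],st[i,4]
E
cat > m.py <<'E'
from h import *
t=cv2.imread('pics/top0.png');s=cv2.imread('pics/side0.png')
O={'ohm':('green',(168,213),(255,262),.028),'feed':('green',(291,183),(243,172),.026),'vref':('yellow',(215,180),(229,219),.030),
'therm':('yellow',(97,226),(260,327),.025),'shunt':('red',(392,229),(292,125),.028)}
for n,(c,a,b,z) in O.items():
    A=near(t,c,a,r=8);B=near(s,c,b,r=8); p,e=tri(A[0],B[0]); print(n,'label',p,'gap',e.round(4),'topplane',plane('top',A[0],z)[0])
    lc={'ohm':(171,217),'feed':(291,183),'vref':(219,184),'therm':(106,229),'shunt':(391,229)}[n]
    for nm,msk in (('sil',None),('top',(lambda w:w.min(2)>135) if n in('ohm','vref') else None)):
        if nm=='top' and msk is None: continue
        C,ar=sil(t,lc,mask=msk); 
        print('   ',nm,ar,*rect(plane('top',C,z)),)
for c,a,b in(('red',(132,149),(173,292)),('yellow',(255,112),(168,193)),('green',(375,146),(223,132))):
    A=near(t,c,a,500); 
    C,_=cv2.findContours((cv2.connectedComponents(A[2])[1]==A[3]).astype(np.uint8),cv2.RETR_EXTERNAL,cv2.CHAIN_APPROX_NONE)
    C=max(C,key=len)[:,0]; B=near(s,c,b,500)
    p,e=tri(A[0],B[0]);print(c,'tray centroid tri',p,e.round(4),A[1],B[1]); print('   rim rect',*rect(plane('top',C,.026)))
E
python3 m.py
```

```text
ohm label [0.4699 0.1763 0.0272] gap 0.0001 topplane [0.4698 0.1762]
    sil 625 [0.4637 0.163 ] [67.2671 40.8554] 59.350433349609375
    top 305 [0.4635 0.1658] [61.6755 37.7032] 59.350433349609375
feed label [ 0.5352 -0.0868  0.0262] gap 0.0006 topplane [ 0.5349 -0.0868]
    sil 358 [ 0.5328 -0.0864] [69.6473 33.7809] 61.12852478027344
vref label [0.5393 0.0725 0.0292] gap 0.0003 topplane [0.5389 0.0724]
    sil 620 [0.5303 0.0622] [61.3461 46.5023] 54.31291198730469
    top 312 [0.5327 0.0639] [55.8503 43.9798] 54.29800033569336
therm label [0.4433 0.3126 0.0239] gap 0.0 topplane [0.4432 0.3122]
    sil 801 [0.4377 0.2924] [77.4602 45.0946] 69.5599594116211
shunt label [ 0.4374 -0.2956  0.0281] gap 0.0006 topplane [ 0.4377 -0.2957]
    sil 586 [ 0.4374 -0.2912] [77.7934 33.0699] -69.72464179992676
red tray centroid tri [0.6102 0.2537 0.008 ] 0.001 5140 5880
   rim rect [0.6084 0.2514] [197.0624 126.579 ] 80.26310729980469
yellow tray centroid tri [ 0.6935 -0.0104  0.0087] 0.0014 4668 2868
   rim rect [ 0.6913 -0.0101] [196.5288 126.5124] -86.07129073143005
green tray centroid tri [ 0.619  -0.2717  0.0091] 0.0009 5377 2250
   rim rect [ 0.6151 -0.2663] [198.5754 128.1075] -86.43554735183716
```

All five label heights triangulate to within 1.1 mm of the stated heights, with ray gaps under 1 mm. The body sizes also match. Now a helper to turn target poses into move numbers.

```bash
cat > go.py <<'E'
# go.py x y z b_deg : shift/turn in tool axes from the present pose to a tool-down pose with jaw axis at b
import sys
from h import *
from scipy.spatial.transform import Rotation as Rn
s=monitor.read_state(); R=Rn.from_rotvec(s['tcp_rot']).as_matrix(); p=s['tool_pos']
x,y,z,b=map(float,sys.argv[1:5]); best=None
for k in(0,180):
    a=np.radians(b+k); Y=np.array([np.cos(a),np.sin(a),0]); X=np.array([0,0,-1.]); T=np.c_[X,Y,np.cross(X,Y)]
    rv=Rn.from_matrix(R.T@T).as_rotvec()
    if best is None or np.linalg.norm(rv)<np.linalg.norm(best): best=rv
print('t',round(s['time'],2),'pos',p,'b',np.degrees(np.arctan2(R[1,1],R[0,1])).round(1),'tilt',np.degrees(np.arccos(-R[2,0])).round(2),'q1,q6',s['q'][[0,5]],'w',round(s['width'],3),'F',s['wrist_force'])
print('shift',R.T@(np.array([x,y,z])-p),'turn',best)
E
python3 go.py 0.4375 -0.2955 0.11 20.3
```

```text
t 0.1 pos [ 0.1726 -0.6519  0.2301] b -75.2 tilt 0.12 q1,q6 [-1.3489 -0.0369] w 0.998 F [-0.229   0.3406 -0.1985]
shift [ 0.1207 -0.2764 -0.3473] turn [1.4753 0.0015 0.0017]
```

Emit:
{"fn": "jog_arm", "kwargs": {
  "rows": [
    [0.1207,-0.2764,-0.3473,-1.666,0.0015,0.0017,70],
    [0.1207,-0.2764,-0.3473,-1.666,0.0015,0.0017,70],
    [0.1207,-0.2764,-0.3473,-1.666,0.0015,0.0017,70],
    [0.1207,-0.2764,-0.3473,-1.666,0.0015,0.0017,70],
    [0.1207,-0.2764,-0.3473,-1.666,0.0015,0.0017,70],
    [0.1207,-0.2764,-0.3473,-1.666,0.0015,0.0017,70],
    [0.1207,-0.2764,-0.3473,-1.666,0.0015,0.0017,70],
    [0.1207,-0.2764,-0.3473,-1.666,0.0015,0.0017,70],
    [0.1207,-0.2764,-0.3473,-1.666,0.0015,0.0017,70],
    [0.1207,-0.2764,-0.3473,-1.666,0.0015,0.0017,70],
    [0.1207,-0.2764,-0.3473,-1.666,0.0015,0.0017,70],
    [0.1207,-0.2764,-0.3473,-1.666,0.0015,0.0017,70],
    [0.1207,-0.2764,-0.3473,-1.666,0.0015,0.0017,70],
    [0.1207,-0.2764,-0.3473,-1.666,0.0015,0.0017,70],
    [0.1207,-0.2764,-0.3473,-1.666,0.0015,0.0017,70]
  ],
  "force": 40
}}

```text
time: 1.6
tool_pos: [0.4373, -0.2961, 0.1101]
tcp_rot: [0.949, 1.355, -0.944]
wrist_force: [-0.8, 0.1, -0.7]
width: 0.703
```

```bash
python3 go.py 0.4375 -0.2955 0.003 20.3; python3 - <<'E'
from h import *
a=imaging.read_camera('top');b=imaging.read_camera('side')
A=a[180:270,330:450];B=b[60:150,230:350]
cv2.imwrite('pics/c2.png',np.vstack([cv2.resize(A,(800,600))[:300*0+300],cv2.resize(B,(800,600))[150:450]]) if 0 else np.hstack([cv2.resize(A,(400,300)),cv2.resize(B,(400,300))]))
E
```

```text
t 1.6 pos [ 0.4373 -0.2961  0.1101] b 20.1 tilt 0.17 q1,q6 [-0.6442 -0.9975] w 0.703 F [-0.8098  0.1431 -0.6854]
shift [ 0.1071  0.0001 -0.0003] turn [-0.0029 -0.0017 -0.0024]
```

View pics/c2.png

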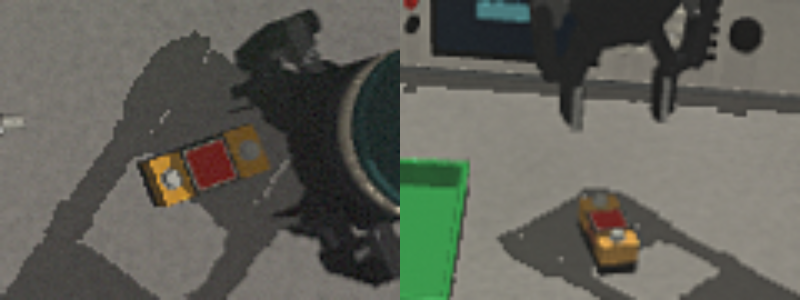

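The gripper stands above the shunt, jaws across its 30 mm sides. Next it descends and grips.

Emit:
{"fn": "jog_arm", "kwargs": {
  "rows": [
    [0.03,0,0,-0.003,-0.0017,-0.0024,70],
    [0.06,0,0,-0.003,-0.0017,-0.0024,70],
    [0.08,0,0,-0.003,-0.0017,-0.0024,70],
    [0.092,0,0,-0.003,-0.0017,-0.0024,70],
    [0.1,0,0,-0.003,-0.0017,-0.0024,70],
    [0.104,0,0,-0.003,-0.0017,-0.0024,70],
    [0.107,0,0,-0.003,-0.0017,-0.0024,70],
    [0.107,0,0,-0.003,-0.0017,-0.0024,70],
    [0.107,0,0,-0.003,-0.0017,-0.0024,25],
    [0.107,0,0,-0.003,-0.0017,-0.0024,25],
    [0.107,0,0,-0.003,-0.0017,-0.0024,25],
    [0.107,0,0,-0.003,-0.0017,-0.0024,25],
    [0.107,0,0,-0.003,-0.0017,-0.0024,25],
    [0.107,0,0,-0.003,-0.0017,-0.0024,25],
    [0.107,0,0,-0.003,-0.0017,-0.0024,25]
  ],
  "force": 40
}}

```text
time: 3.2
tool_pos: [0.4382, -0.2962, 0.004]
tcp_rot: [0.943, 1.355, -0.943]
wrist_force: [-0.5, 0.6, 5.8]
width: 0.341
```

```bash
python3 go.py 0.610 0.253 0.12 -9.7
```

```text
t 3.2 pos [ 0.4382 -0.2962  0.004 ] b 20.4 tilt 0.1 q1,q6 [-0.6415 -0.9967] w 0.341 F [-0.4907  0.6341  5.8305]
shift [-0.1163  0.3522 -0.4551] turn [ 0.5245  0.0011 -0.0013]
```

Emit:
{"fn": "jog_arm", "kwargs": {
  "rows": [
    [0,0,0,0,0,0,0],
    [-0.005,0,0,0,0,0,0],
    [-0.02,0,0,0,0,0,0],
    [-0.05,0,0,0,0,0,0],
    [-0.09,0,0,0,0,0,0],
    [-0.116,0.01,-0.013,0.02,0,0,0],
    [-0.116,0.035,-0.045,0.1,0,0,0],
    [-0.116,0.065,-0.084,0.2,0,0,0],
    [-0.116,0.095,-0.123,0.3,0,0,0],
    [-0.116,0.125,-0.162,0.4,0,0,0],
    [-0.116,0.155,-0.2,0.5,0,0,0],
    [-0.116,0.185,-0.239,0.5245,0.0011,-0.0013,0],
    [-0.116,0.215,-0.278,0.5245,0.0011,-0.0013,0],
    [-0.116,0.245,-0.317,0.5245,0.0011,-0.0013,0],
    [-0.116,0.275,-0.355,0.5245,0.0011,-0.0013,0],
    [-0.116,0.305,-0.394,0.5245,0.0011,-0.0013,0],
    [-0.116,0.33,-0.426,0.5245,0.0011,-0.0013,0],
    [-0.116,0.347,-0.448,0.5245,0.0011,-0.0013,0],
    [-0.116,0.352,-0.455,0.5245,0.0011,-0.0013,0],
    [-0.116,0.352,-0.455,0.5245,0.0011,-0.0013,0]
  ],
  "force": 40
}}

```text
time: 5.2
tool_pos: [0.6096, 0.2539, 0.1198]
tcp_rot: [1.331, 1.125, -1.332]
wrist_force: [0.2, -0.3, -2.6]
width: 0.344
```

```bash
python3 go.py 0.610 0.253 0.0085 -9.7; python3 - <<'E'
from h import *
a=imaging.read_camera('top');b=imaging.read_camera('side')
cv2.imwrite('pics/c3.png',np.hstack([cv2.resize(a[80:230,60:260],(400,300)),cv2.resize(b[130:355,100:400],(400,300))]))
E
```

```text
t 5.2 pos [0.6096 0.2539 0.1198] b -9.6 tilt 0.03 q1,q6 [0.357  0.5244] w 0.344 F [ 0.2429 -0.3018 -2.6136]
shift [0.1113 0.0005 0.0008] turn [0.0019 0.0004 0.0003]
```

View pics/c3.png

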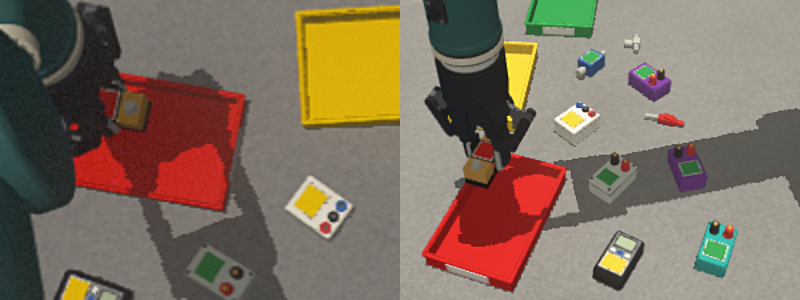

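Shunt held level over the red tray; the wrist carries 2.6 N, which matches 260 g. Lowering it gently.

Emit:
{"fn": "jog_arm", "kwargs": {
  "rows": [
    [0.03,0.0005,0.0008,0.002,0,0,0],
    [0.06,0.0005,0.0008,0.002,0,0,0],
    [0.08,0.0005,0.0008,0.002,0,0,0],
    [0.092,0.0005,0.0008,0.002,0,0,0],
    [0.1,0.0005,0.0008,0.002,0,0,0],
    [0.104,0.0005,0.0008,0.002,0,0,0],
    [0.107,0.0005,0.0008,0.002,0,0,0],
    [0.109,0.0005,0.0008,0.002,0,0,0],
    [0.1105,0.0005,0.0008,0.002,0,0,0],
    [0.1113,0.0005,0.0008,0.002,0,0,0],
    [0.1116,0.0005,0.0008,0.002,0,0,0],
    [0.1116,0.0005,0.0008,0.002,0,0,0]
  ]
}}

```text
time: 6.5
tool_pos: [0.6095, 0.2509, 0.0081]
tcp_rot: [1.333, 1.123, -1.335]
wrist_force: [0.3, 0.3, -2.6]
width: 0.346
```

Emit:
{"fn": "jog_arm", "kwargs": {
  "rows": [
    [0.0005,0,0,0,0,0,0],
    [0.001,0,0,0,0,0,0],
    [0.0013,0,0,0,0,0,0],
    [0.0013,0,0,0,0,0,0]
  ]
}}

```text
time: 6.9
tool_pos: [0.6096, 0.2509, 0.008]
tcp_rot: [1.333, 1.123, -1.335]
wrist_force: [-3.5, -0.9, 4.3]
width: 0.342
```

Contact: the force rose to +4 N. Releasing and rising.

Emit:
{"fn": "jog_arm", "kwargs": {
  "rows": [
    [0,0,0,0,0,0,40],
    [0,0,0,0,0,0,48],
    [0,0,0,0,0,0,55],
    [0,0,0,0,0,0,58],
    [0,0,0,0,0,0,58],
    [-0.01,0,0,0,0,0,58],
    [-0.03,0,0,0,0,0,58],
    [-0.07,0,0,0,0,0,60],
    [-0.112,0,0,0,0,0,70],
    [-0.112,0,0,0,0,0,70]
  ]
}}

```text
time: 7.9
tool_pos: [0.615, 0.2531, 0.129]
tcp_rot: [1.343, 1.118, -1.323]
wrist_force: [0.8, -0.2, 1.4]
width: 0.701
```

```bash
python3 go.py 0.4385 0.2955 0.09 -20.4
```

```text
t 7.9 pos [0.615  0.2531 0.129 ] b -9.8 tilt 0.75 q1,q6 [0.3533 0.5247] w 0.701 F [ 0.76   -0.2007  1.3544]
shift [ 0.037  -0.1815 -0.0116] turn [ 0.185 -0.007 -0.011]
```

Emit:
{"fn": "jog_arm", "kwargs": {
  "rows": [
    [0.0,-0.04,-0.003,0.05,-0.007,-0.011,75],
    [0.01,-0.08,-0.006,0.1,-0.007,-0.011,75],
    [0.02,-0.12,-0.009,0.185,-0.007,-0.011,75],
    [0.037,-0.155,-0.0105,0.185,-0.007,-0.011,75],
    [0.037,-0.175,-0.0115,0.185,-0.007,-0.011,75],
    [0.037,-0.1815,-0.0116,0.185,-0.007,-0.011,75],
    [0.037,-0.1815,-0.0116,0.185,-0.007,-0.011,75],
    [0.037,-0.1815,-0.0116,0.185,-0.007,-0.011,75]
  ]
}}

```text
time: 8.7
tool_pos: [0.4408, 0.2962, 0.0915]
tcp_rot: [1.47, 1.018, -1.463]
wrist_force: [-0.8, 0.0, 0.3]
width: 0.748
```

```bash
python3 go.py 0.4385 0.2955 0.002 -20.4; python3 - <<'E'
from h import *
a=imaging.read_camera('top');b=imaging.read_camera('side')
cv2.imwrite('pics/c4.png',np.hstack([cv2.resize(a[80:260,30:270],(400,300)),cv2.resize(b[205:384,100:340],(400,300))]))
E
```

```text
t 8.7 pos [0.4408 0.2962 0.0915] b -20.4 tilt 0.21 q1,q6 [0.545  0.9016] w 0.748 F [-0.8414  0.0294  0.268 ]
shift [ 0.0895 -0.0022  0.0017] turn [-0.0002 -0.0025 -0.0026]
```

View pics/c4.png

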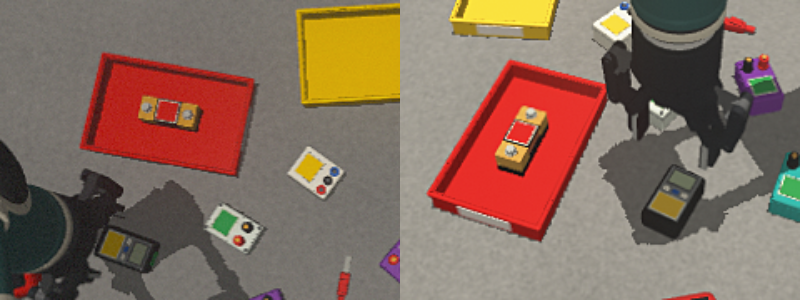

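The shunt stands upright in the middle of the red tray. The therm is below the jaws.

Emit:
{"fn": "jog_arm", "kwargs": {
  "rows": [
    [0.03,-0.002,0.0017,0,-0.0025,-0.0026,75],
    [0.055,-0.002,0.0017,0,-0.0025,-0.0026,75],
    [0.072,-0.002,0.0017,0,-0.0025,-0.0026,75],
    [0.081,-0.002,0.0017,0,-0.0025,-0.0026,75],
    [0.086,-0.002,0.0017,0,-0.0025,-0.0026,75],
    [0.0885,-0.002,0.0017,0,-0.0025,-0.0026,75],
    [0.0895,-0.002,0.0017,0,-0.0025,-0.0026,75],
    [0.0895,-0.002,0.0017,0,-0.0025,-0.0026,60],
    [0.0895,-0.002,0.0017,0,-0.0025,-0.0026,50],
    [0.0895,-0.002,0.0017,0,-0.0025,-0.0026,35],
    [0.0895,-0.002,0.0017,0,-0.0025,-0.0026,0],
    [0.0895,-0.002,0.0017,0,-0.0025,-0.0026,0],
    [0.0895,-0.002,0.0017,0,-0.0025,-0.0026,0],
    [0.0895,-0.002,0.0017,0,-0.0025,-0.0026,0]
  ],
  "force": 40
}}

```text
time: 10.2
tool_pos: [0.4391, 0.2956, 0.0025]
tcp_rot: [1.468, 1.019, -1.467]
wrist_force: [-1.5, 0.4, 5.9]
width: 0.483
```

```bash
python3 go.py 0.690 0.036 0.12 3.9
```

```text
t 10.2 pos [0.4391 0.2956 0.0025] b -20.5 tilt 0.04 q1,q6 [0.5453 0.9019] w 0.483 F [-1.5471  0.4134  5.9269]
shift [-0.1176  0.3258  0.1555] turn [-0.425  -0.0006 -0.0003]
```

Emit:
{"fn": "jog_arm", "kwargs": {
  "rows": [
    [-0.005,0,0,0,0,0,0],
    [-0.02,0,0,0,0,0,0],
    [-0.05,0,0,0,0,0,0],
    [-0.09,0.005,0.002,0,0,0,0],
    [-0.118,0.02,0.0095,-0.05,0,0,0],
    [-0.118,0.055,0.026,-0.12,0,0,0],
    [-0.118,0.095,0.045,-0.2,0,0,0],
    [-0.118,0.135,0.0645,-0.3,0,0,0],
    [-0.118,0.175,0.0835,-0.4,0,0,0],
    [-0.118,0.215,0.1025,-0.425,0,0,0],
    [-0.118,0.255,0.1215,-0.425,0,0,0],
    [-0.118,0.29,0.1385,-0.425,0,0,0],
    [-0.118,0.315,0.1505,-0.425,0,0,0],
    [-0.118,0.3258,0.1555,-0.425,0,0,0],
    [-0.118,0.3258,0.1555,-0.425,0,0,0],
    [-0.118,0.3258,0.1555,-0.425,0,0,0]
  ]
}}

```text
time: 11.8
tool_pos: [0.689, 0.0367, 0.1203]
tcp_rot: [1.159, 1.242, -1.159]
wrist_force: [0.3, -0.4, -1.4]
width: 0.484
```

```bash
python3 go.py 0.690 0.036 0.0068 3.9
```

```text
t 11.8 pos [0.689  0.0367 0.1203] b 3.9 tilt 0.09 q1,q6 [ 0.0165 -0.0521] w 0.484 F [ 0.282  -0.3521 -1.368 ]
shift [0.1135 0.0011 0.0009] turn [-0.0001 -0.0012  0.001 ]
```

Emit:
{"fn": "jog_arm", "kwargs": {
  "rows": [
    [0.03,0.001,0.0009,0,-0.001,0.001,0],
    [0.06,0.001,0.0009,0,-0.001,0.001,0],
    [0.08,0.001,0.0009,0,-0.001,0.001,0],
    [0.094,0.001,0.0009,0,-0.001,0.001,0],
    [0.102,0.001,0.0009,0,-0.001,0.001,0],
    [0.106,0.001,0.0009,0,-0.001,0.001,0],
    [0.109,0.001,0.0009,0,-0.001,0.001,0],
    [0.111,0.001,0.0009,0,-0.001,0.001,0],
    [0.1125,0.001,0.0009,0,-0.001,0.001,0],
    [0.1135,0.001,0.0009,0,-0.001,0.001,0],
    [0.114,0.001,0.0009,0,-0.001,0.001,0],
    [0.114,0.001,0.0009,0,-0.001,0.001,0]
  ]
}}

```text
time: 13.0
tool_pos: [0.6902, 0.0359, 0.0066]
tcp_rot: [1.159, 1.24, -1.159]
wrist_force: [0.8, 0.2, -1.6]
width: 0.481
```

Emit:
{"fn": "jog_arm", "kwargs": {
  "rows": [
    [0.0005,0,0,0,0,0,0],
    [0.001,0,0,0,0,0,0],
    [0.0013,0,0,0,0,0,0],
    [0.0013,0,0,0,0,0,0]
  ]
}}

```text
time: 13.4
tool_pos: [0.6902, 0.0359, 0.0065]
tcp_rot: [1.159, 1.24, -1.159]
wrist_force: [-3.6, 0.3, 5.4]
width: 0.483
```

Emit:
{"fn": "jog_arm", "kwargs": {
  "rows": [
    [0,0,0,0,0,0,54],
    [0,0,0,0,0,0,60],
    [0,0,0,0,0,0,67],
    [0,0,0,0,0,0,67],
    [0,0,0,0,0,0,67],
    [-0.01,0,0,0,0,0,67],
    [-0.03,0,0,0,0,0,67],
    [-0.06,0,0,0,0,0,67],
    [-0.09,0,0,0,0,0,75],
    [-0.09,0,0,0,0,0,80]
  ]
}}

```text
time: 14.4
tool_pos: [0.6945, 0.036, 0.1035]
tcp_rot: [1.164, 1.232, -1.151]
wrist_force: [1.2, -0.9, 0.8]
width: 0.803
```

```bash
python3 go.py 0.532 0.0635 0.1 -35.7
```

```text
t 14.4 pos [0.6945 0.036  0.1035] b 3.9 tilt 0.64 q1,q6 [ 0.0158 -0.0522] w 0.803 F [ 1.1816 -0.9409  0.8177]
shift [ 0.0017 -0.1603 -0.0385] turn [ 0.691  -0.0035 -0.0108]
```

Emit:
{"fn": "jog_arm", "kwargs": {
  "rows": [
    [0,-0.04,-0.01,0.13,-0.0035,-0.0108,80],
    [0.0,-0.08,-0.02,0.26,-0.0035,-0.0108,80],
    [0.0017,-0.12,-0.029,0.39,-0.0035,-0.0108,80],
    [0.0017,-0.15,-0.036,0.52,-0.0035,-0.0108,80],
    [0.0017,-0.1603,-0.0385,0.65,-0.0035,-0.0108,80],
    [0.0017,-0.1603,-0.0385,0.691,-0.0035,-0.0108,80],
    [0.0017,-0.1603,-0.0385,0.691,-0.0035,-0.0108,80],
    [0.0017,-0.1603,-0.0385,0.691,-0.0035,-0.0108,80]
  ]
}}

```text
time: 15.2
tool_pos: [0.5322, 0.0635, 0.1002]
tcp_rot: [1.651, 0.847, -1.65]
wrist_force: [0.7, -0.6, -0.7]
width: 0.798
```

```bash
python3 go.py 0.532 0.0635 0.004 -35.7;  python3 - <<'E'
from h import *
a=imaging.read_camera('top');b=imaging.read_camera('side')
cv2.imwrite('pics/c5.png',np.hstack([cv2.resize(a[70:250,140:380],(400,300)),cv2.resize(b[130:309,120:360],(400,300))]))
E
```

```text
t 15.2 pos [0.5322 0.0635 0.1002] b -35.6 tilt 0.03 q1,q6 [0.0722 0.6943] w 0.798 F [ 0.6692 -0.5768 -0.7412]
shift [ 0.0962 -0.0002  0.0001] turn [ 0.0011 -0.0002 -0.0004]
```

View pics/c5.png

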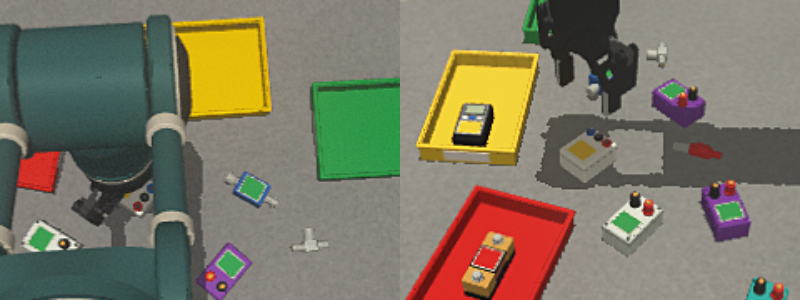

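The therm lies flat at the +y end of the yellow tray, and the vref is below the gripper. Descending.

Emit:
{"fn": "jog_arm", "kwargs": {
  "rows": [
    [0.03,0,0,0.001,0,0,80],
    [0.06,0,0,0.001,0,0,80],
    [0.078,0,0,0.001,0,0,80],
    [0.088,0,0,0.001,0,0,80],
    [0.093,0,0,0.001,0,0,80],
    [0.0955,0,0,0.001,0,0,80],
    [0.0962,0,0,0.001,0,0,80],
    [0.0962,0,0,0.001,0,0,65],
    [0.0962,0,0,0.001,0,0,56],
    [0.0962,0,0,0.001,0,0,40],
    [0.0962,0,0,0.001,0,0,0],
    [0.0962,0,0,0.001,0,0,0],
    [0.0962,0,0,0.001,0,0,0],
    [0.0962,0,0,0.001,0,0,0]
  ],
  "force": 40
}}

```text
time: 16.7
tool_pos: [0.5333, 0.0636, 0.0049]
tcp_rot: [1.653, 0.846, -1.65]
wrist_force: [-1.2, 0.3, 6.6]
width: 0.529
```

```bash
python3 go.py 0.696 -0.056 0.12 3.9
```

```text
t 16.7 pos [0.5333 0.0636 0.0049] b -35.7 tilt 0.11 q1,q6 [0.0722 0.6956] w 0.529 F [-1.2088  0.2571  6.5734]
shift [-0.1148  0.2021  0.0019] turn [-0.6915 -0.0007 -0.0018]
```

Emit:
{"fn": "jog_arm", "kwargs": {
  "rows": [
    [-0.005,0,0,0,0,0,0],
    [-0.02,0,0,0,0,0,0],
    [-0.05,0,0,0,0,0,0],
    [-0.09,0.005,0,-0.05,0,0,0],
    [-0.115,0.02,0,-0.15,0,0,0],
    [-0.115,0.055,0,-0.26,0,0,0],
    [-0.115,0.095,0.001,-0.38,0,0,0],
    [-0.115,0.135,0.001,-0.5,0,-0.001,0],
    [-0.115,0.17,0.0019,-0.62,0,-0.0018,0],
    [-0.115,0.192,0.0019,-0.6915,0,-0.0018,0],
    [-0.115,0.2021,0.0019,-0.6915,0,-0.0018,0],
    [-0.115,0.2021,0.0019,-0.6915,0,-0.0018,0],
    [-0.115,0.2021,0.0019,-0.6915,0,-0.0018,0]
  ]
}}

```text
time: 18.0
tool_pos: [0.6949, -0.0554, 0.12]
tcp_rot: [1.16, 1.242, -1.16]
wrist_force: [-0.6, -0.5, -1.4]
width: 0.534
```

```bash
python3 go.py 0.696 -0.056 0.0092 3.9
```

```text
t 18.0 pos [ 0.6949 -0.0554  0.12  ] b 3.8 tilt 0.11 q1,q6 [-0.1157 -0.1832] w 0.534 F [-0.6203 -0.5081 -1.3505]
shift [0.1108 0.0012 0.0009] turn [-0.0012 -0.0013  0.0013]
```

Emit:
{"fn": "jog_arm", "kwargs": {
  "rows": [
    [0.03,0.001,0.0009,0,-0.001,0.001,0],
    [0.06,0.001,0.0009,0,-0.001,0.001,0],
    [0.08,0.001,0.0009,0,-0.001,0.001,0],
    [0.092,0.001,0.0009,0,-0.001,0.001,0],
    [0.1,0.001,0.0009,0,-0.001,0.001,0],
    [0.104,0.001,0.0009,0,-0.001,0.001,0],
    [0.1065,0.001,0.0009,0,-0.001,0.001,0],
    [0.1085,0.001,0.0009,0,-0.001,0.001,0],
    [0.11,0.001,0.0009,0,-0.001,0.001,0],
    [0.1108,0.001,0.0009,0,-0.001,0.001,0],
    [0.1112,0.001,0.0009,0,-0.001,0.001,0],
    [0.1112,0.001,0.0009,0,-0.001,0.001,0]
  ]
}}

```text
time: 19.2
tool_pos: [0.696, -0.0561, 0.009]
tcp_rot: [1.16, 1.24, -1.16]
wrist_force: [0.0, -0.5, -1.0]
width: 0.527
```

Emit:
{"fn": "jog_arm", "kwargs": {
  "rows": [
    [0.0005,0,0,0,0,0,0],
    [0.001,0,0,0,0,0,0],
    [0.0013,0,0,0,0,0,0],
    [0.0013,0,0,0,0,0,0]
  ]
}}

```text
time: 19.6
tool_pos: [0.696, -0.0561, 0.0089]
tcp_rot: [1.16, 1.24, -1.16]
wrist_force: [-4.1, 0.2, 6.4]
width: 0.533
```

Emit:
{"fn": "jog_arm", "kwargs": {
  "rows": [
    [0,0,0,0,0,0,58],
    [0,0,0,0,0,0,64],
    [0,0,0,0,0,0,70],
    [0,0,0,0,0,0,70],
    [0,0,0,0,0,0,70],
    [-0.01,0,0,0,0,0,70],
    [-0.03,0,0,0,0,0,70],
    [-0.06,0,0,0,0,0,70],
    [-0.1,0,0,0,0,0,75],
    [-0.11,0,0,0,0,0,75],
    [-0.11,0,0,0,0,0,75]
  ]
}}

```text
time: 20.7
tool_pos: [0.6986, -0.0564, 0.1231]
tcp_rot: [1.163, 1.234, -1.155]
wrist_force: [1.0, 0.2, 0.3]
width: 0.75
```

```bash
python3 go.py 0.464 0.165 0.11 -30.65
```

```text
t 20.7 pos [ 0.6986 -0.0564  0.1231] b 3.8 tilt 0.4 q1,q6 [-0.1163 -0.1832] w 0.75 F [0.9532 0.1745 0.3028]
shift [ 0.0114 -0.2193 -0.2366] turn [ 0.6018 -0.0011 -0.0069]
```

Emit:
{"fn": "jog_arm", "kwargs": {
  "rows": [
    [0,-0.025,-0.027,0.1,-0.001,-0.0069,75],
    [0,-0.055,-0.0595,0.2,-0.001,-0.0069,75],
    [0,-0.085,-0.092,0.3,-0.001,-0.0069,75],
    [0,-0.115,-0.124,0.4,-0.001,-0.0069,75],
    [0.005,-0.145,-0.1565,0.5,-0.001,-0.0069,75],
    [0.0114,-0.175,-0.189,0.6018,-0.001,-0.0069,75],
    [0.0114,-0.2,-0.216,0.6018,-0.001,-0.0069,75],
    [0.0114,-0.214,-0.231,0.6018,-0.001,-0.0069,75],
    [0.0114,-0.2193,-0.2366,0.6018,-0.001,-0.0069,75],
    [0.0114,-0.2193,-0.2366,0.6018,-0.001,-0.0069,75],
    [0.0114,-0.2193,-0.2366,0.6018,-0.001,-0.0069,75]
  ]
}}

```text
time: 21.8
tool_pos: [0.4645, 0.1645, 0.1096]
tcp_rot: [1.591, 0.906, -1.591]
wrist_force: [-0.1, 0.0, -0.1]
width: 0.751
```

```bash
python3 go.py 0.464 0.165 0.0035 -30.65;  python3 - <<'E'
from h import *
a=imaging.read_camera('top');b=imaging.read_camera('side')
cv2.imwrite('pics/c6.png',np.hstack([cv2.resize(a[70:250,90:330],(400,300)),cv2.resize(b[150:329,120:360],(400,300))]))
E
```

```text
t 21.8 pos [0.4645 0.1645 0.1096] b -30.7 tilt 0.02 q1,q6 [0.2901 0.8254] w 0.751 F [-0.0662  0.0089 -0.0513]
shift [ 0.1061 -0.0007 -0.0002] turn [-0.0001  0.0004 -0.0002]
```

View pics/c6.png

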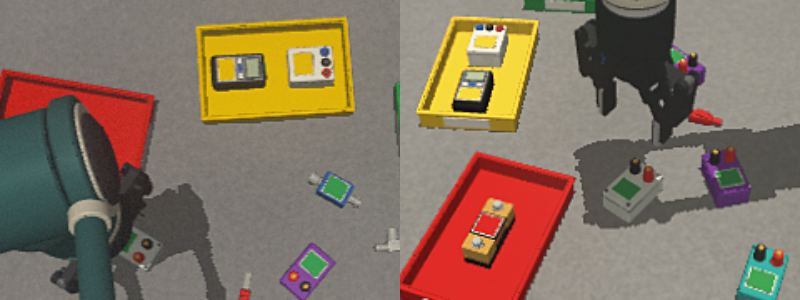

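The vref and therm sit side by side in the yellow tray. The jaws are above the bare-aluminium ohm, so I'll descend.

Emit:
{"fn": "jog_arm", "kwargs": {
  "rows": [
    [0.03,-0.0005,0,0,0,0,75],
    [0.06,-0.0005,0,0,0,0,75],
    [0.08,-0.0005,0,0,0,0,75],
    [0.094,-0.0005,0,0,0,0,75],
    [0.1015,-0.0005,0,0,0,0,75],
    [0.105,-0.0005,0,0,0,0,75],
    [0.1061,-0.0005,0,0,0,0,75],
    [0.1061,-0.0005,0,0,0,0,60],
    [0.1061,-0.0005,0,0,0,0,50],
    [0.1061,-0.0005,0,0,0,0,35],
    [0.1061,-0.0005,0,0,0,0,0],
    [0.1061,-0.0005,0,0,0,0,0],
    [0.1061,-0.0005,0,0,0,0,0],
    [0.1061,-0.0005,0,0,0,0,0]
  ],
  "force": 40
}}

```text
time: 23.3
tool_pos: [0.4654, 0.1649, 0.0048]
tcp_rot: [1.594, 0.905, -1.59]
wrist_force: [0.1, 0.2, 6.2]
width: 0.457
```

```bash
python3 go.py 0.620 -0.314 0.12 3.6
```

```text
t 23.3 pos [0.4654 0.1649 0.0048] b -30.7 tilt 0.11 q1,q6 [0.2902 0.8263] w 0.457 F [0.0973 0.2178 6.1569]
shift [-0.1151  0.3777  0.3327] turn [-0.5988 -0.0009 -0.0018]
```

Emit:
{"fn": "jog_arm", "kwargs": {
  "rows": [
    [-0.005,0,0,0,0,0,0],
    [-0.02,0,0,0,0,0,0],
    [-0.05,0,0,0,0,0,0],
    [-0.09,0.004,0.0035,0,0,0,0],
    [-0.115,0.02,0.0176,-0.05,0,0,0],
    [-0.115,0.048,0.0423,-0.1,0,0,0],
    [-0.115,0.08,0.0705,-0.2,0,0,0],
    [-0.115,0.112,0.0987,-0.3,0,0,0],
    [-0.115,0.144,0.1268,-0.4,0,0,0],
    [-0.115,0.176,0.155,-0.5,0,-0.001,0],
    [-0.115,0.208,0.1832,-0.5988,-0.001,-0.0018,0],
    [-0.115,0.24,0.2114,-0.5988,-0.001,-0.0018,0],
    [-0.115,0.272,0.2396,-0.5988,-0.001,-0.0018,0],
    [-0.115,0.304,0.2678,-0.5988,-0.001,-0.0018,0],
    [-0.115,0.335,0.2951,-0.5988,-0.001,-0.0018,0],
    [-0.115,0.36,0.3171,-0.5988,-0.001,-0.0018,0],
    [-0.115,0.373,0.3286,-0.5988,-0.001,-0.0018,0],
    [-0.115,0.3777,0.3327,-0.5988,-0.001,-0.0018,0],
    [-0.115,0.3777,0.3327,-0.5988,-0.001,-0.0018,0],
    [-0.115,0.3777,0.3327,-0.5988,-0.001,-0.0018,0]
  ]
}}

```text
time: 25.3
tool_pos: [0.6195, -0.3125, 0.1194]
tcp_rot: [1.163, 1.24, -1.163]
wrist_force: [0.4, 0.1, -1.8]
width: 0.461
```

```bash
python3 go.py 0.620 -0.314 0.009 3.6
```

```text
t 25.3 pos [ 0.6195 -0.3125  0.1194] b 3.6 tilt 0.1 q1,q6 [-0.5033 -0.5671] w 0.461 F [ 0.4366  0.0517 -1.7972]
shift [0.1104 0.0006 0.0017] turn [ 0.0007 -0.0013  0.0012]
```

Emit:
{"fn": "jog_arm", "kwargs": {
  "rows": [
    [0.03,0.0006,0.0017,0,-0.001,0.001,0],
    [0.06,0.0006,0.0017,0,-0.001,0.001,0],
    [0.08,0.0006,0.0017,0,-0.001,0.001,0],
    [0.092,0.0006,0.0017,0,-0.001,0.001,0],
    [0.1,0.0006,0.0017,0,-0.001,0.001,0],
    [0.104,0.0006,0.0017,0,-0.001,0.001,0],
    [0.1065,0.0006,0.0017,0,-0.001,0.001,0],
    [0.1085,0.0006,0.0017,0,-0.001,0.001,0],
    [0.11,0.0006,0.0017,0,-0.001,0.001,0],
    [0.1106,0.0006,0.0017,0,-0.001,0.001,0],
    [0.1106,0.0006,0.0017,0,-0.001,0.001,0]
  ]
}}

```text
time: 26.4
tool_pos: [0.6201, -0.3142, 0.0091]
tcp_rot: [1.163, 1.238, -1.162]
wrist_force: [-0.8, -0.4, -2.0]
width: 0.458
```

Emit:
{"fn": "jog_arm", "kwargs": {
  "rows": [
    [0.0005,0,0,0,0,0,0],
    [0.001,0,0,0,0,0,0],
    [0.0013,0,0,0,0,0,0],
    [0.0013,0,0,0,0,0,0]
  ]
}}

```text
time: 26.8
tool_pos: [0.6203, -0.3143, 0.0088]
tcp_rot: [1.162, 1.238, -1.162]
wrist_force: [-2.9, 1.8, 5.0]
width: 0.46
```

Emit:
{"fn": "jog_arm", "kwargs": {
  "rows": [
    [0,0,0,0,0,0,52],
    [0,0,0,0,0,0,58],
    [0,0,0,0,0,0,65],
    [0,0,0,0,0,0,65],
    [0,0,0,0,0,0,65],
    [-0.01,0,0,0,0,0,65],
    [-0.03,0,0,0,0,0,65],
    [-0.06,0,0,0,0,0,65],
    [-0.1,0,0,0,0,0,65],
    [-0.11,0,0,0,0,0,65],
    [-0.11,0,0,0,0,0,65]
  ]
}}

```text
time: 27.9
tool_pos: [0.6224, -0.3155, 0.1229]
tcp_rot: [1.163, 1.231, -1.16]
wrist_force: [-0.2, 0.5, 0.8]
width: 0.65
```

```bash
python3 go.py 0.534 -0.087 0.11 -29
```

```text
t 27.9 pos [ 0.6224 -0.3155  0.1229] b 3.6 tilt 0.42 q1,q6 [-0.5049 -0.5683] w 0.65 F [-0.1659  0.5153  0.8175]
shift [ 0.0116 -0.0738 -0.2337] turn [ 0.5695  0.002  -0.0071]
```

Emit:
{"fn": "jog_arm", "kwargs": {
  "rows": [
    [0,-0.01,-0.032,0.1,0.002,-0.007,65],
    [0,-0.023,-0.073,0.22,0.002,-0.007,65],
    [0,-0.037,-0.117,0.34,0.002,-0.007,65],
    [0.005,-0.051,-0.1615,0.46,0.002,-0.007,65],
    [0.0116,-0.063,-0.1995,0.5695,0.002,-0.007,65],
    [0.0116,-0.071,-0.225,0.5695,0.002,-0.007,65],
    [0.0116,-0.0738,-0.2337,0.5695,0.002,-0.007,65],
    [0.0116,-0.0738,-0.2337,0.5695,0.002,-0.007,65],
    [0.0116,-0.0738,-0.2337,0.5695,0.002,-0.007,65]
  ]
}}

```text
time: 28.8
tool_pos: [0.5344, -0.0876, 0.1097]
tcp_rot: [1.571, 0.925, -1.571]
wrist_force: [0.3, -0.3, 0.5]
width: 0.649
```

```bash
python3 go.py 0.534 -0.087 0.003 -29;  python3 - <<'E'
from h import *
a=imaging.read_camera('top');b=imaging.read_camera('side')
cv2.imwrite('pics/c7.png',np.hstack([cv2.resize(a[90:270,210:450],(400,300)),cv2.resize(b[80:230,130:330],(400,300))]))
E
```

```text
t 28.8 pos [ 0.5344 -0.0876  0.1097] b -29.0 tilt 0.03 q1,q6 [-0.2082  0.2979] w 0.649 F [ 0.2599 -0.2534  0.4733]
shift [ 0.1067 -0.0007 -0.0004] turn [ 0.0003  0.0004 -0.0003]
```

View pics/c7.png

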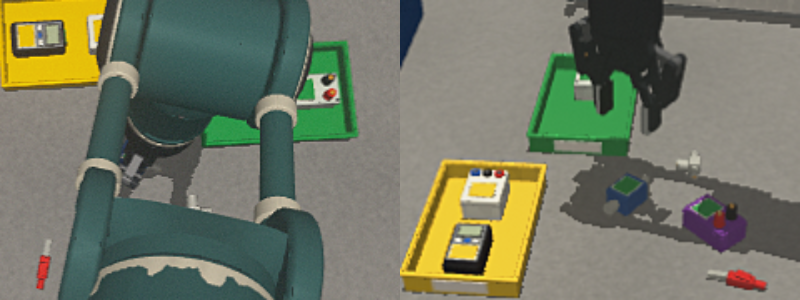

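The ohm is at the far end of the green tray and the feed-through is below the jaws. Descending.

Emit:
{"fn": "jog_arm", "kwargs": {
  "rows": [
    [0.03,-0.0005,0,0,0,0,65],
    [0.06,-0.0005,0,0,0,0,65],
    [0.08,-0.0005,0,0,0,0,65],
    [0.094,-0.0005,0,0,0,0,65],
    [0.102,-0.0005,0,0,0,0,65],
    [0.1055,-0.0005,0,0,0,0,65],
    [0.1067,-0.0005,0,0,0,0,65],
    [0.1067,-0.0005,0,0,0,0,50],
    [0.1067,-0.0005,0,0,0,0,38],
    [0.1067,-0.0005,0,0,0,0,25],
    [0.1067,-0.0005,0,0,0,0,0],
    [0.1067,-0.0005,0,0,0,0,0],
    [0.1067,-0.0005,0,0,0,0,0],
    [0.1067,-0.0005,0,0,0,0,0]
  ],
  "force": 40
}}

```text
time: 30.3
tool_pos: [0.5354, -0.0881, 0.0044]
tcp_rot: [1.573, 0.923, -1.57]
wrist_force: [-0.5, -0.1, 5.5]
width: 0.344
```

```bash
python3 go.py 0.614 -0.222 0.12 3.6
```

```text
t 30.3 pos [ 0.5354 -0.0881  0.0044] b -29.0 tilt 0.15 q1,q6 [-0.2088  0.2985] w 0.344 F [-0.4842 -0.1021  5.5248]
shift [-0.1153  0.134   0.0788] turn [-0.5698  0.0003 -0.0027]
```

Emit:
{"fn": "jog_arm", "kwargs": {
  "rows": [
    [-0.005,0,0,0,0,0,0],
    [-0.02,0,0,0,0,0,0],
    [-0.05,0,0,0,0,0,0],
    [-0.09,0.004,0.002,0,0,0,0],
    [-0.115,0.02,0.012,-0.1,0,0,0],
    [-0.115,0.05,0.0294,-0.22,0,-0.001,0],
    [-0.115,0.085,0.05,-0.34,0,-0.002,0],
    [-0.115,0.112,0.066,-0.46,0,-0.0027,0],
    [-0.115,0.129,0.076,-0.5698,0,-0.0027,0],
    [-0.115,0.134,0.0788,-0.5698,0,-0.0027,0],
    [-0.115,0.134,0.0788,-0.5698,0,-0.0027,0],
    [-0.115,0.134,0.0788,-0.5698,0,-0.0027,0]
  ]
}}

```text
time: 31.5
tool_pos: [0.6132, -0.221, 0.1196]
tcp_rot: [1.164, 1.239, -1.165]
wrist_force: [0.1, 0.5, -1.1]
width: 0.343
```

```bash
python3 go.py 0.614 -0.222 0.0086 3.6;  python3 - <<'E'
from h import *
a=imaging.read_camera('top');b=imaging.read_camera('side')
cv2.imwrite('pics/c8.png',np.hstack([cv2.resize(a[60:240,260:500],(400,300)),cv2.resize(b[50:170,160:320],(400,300))]))
E
```

```text
t 31.5 pos [ 0.6132 -0.221   0.1196] b 3.5 tilt 0.08 q1,q6 [-0.3841 -0.4454] w 0.343 F [ 0.0877  0.4778 -1.0937]
shift [0.111  0.0009 0.0012] turn [-0.0016 -0.0007  0.0012]
```

View pics/c8.png

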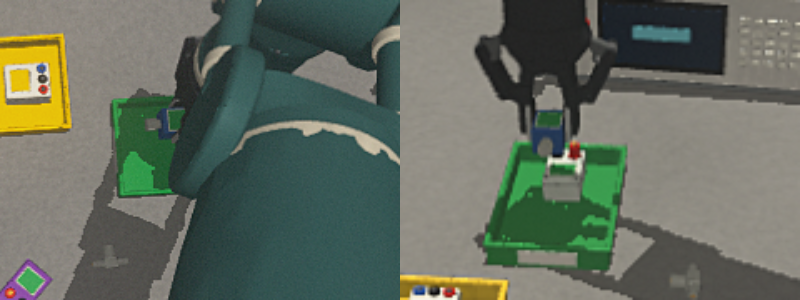

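The feed-through hangs level; the ohm stands on the far half with its near face just past tray centre, so the near half is free. Lowering.

Emit:
{"fn": "jog_arm", "kwargs": {
  "rows": [
    [0.03,0.0009,0.0012,-0.0016,-0.0007,0.001,0],
    [0.06,0.0009,0.0012,-0.0016,-0.0007,0.001,0],
    [0.08,0.0009,0.0012,-0.0016,-0.0007,0.001,0],
    [0.092,0.0009,0.0012,-0.0016,-0.0007,0.001,0],
    [0.1,0.0009,0.0012,-0.0016,-0.0007,0.001,0],
    [0.104,0.0009,0.0012,-0.0016,-0.0007,0.001,0],
    [0.1065,0.0009,0.0012,-0.0016,-0.0007,0.001,0],
    [0.1085,0.0009,0.0012,-0.0016,-0.0007,0.001,0],
    [0.11,0.0009,0.0012,-0.0016,-0.0007,0.001,0],
    [0.111,0.0009,0.0012,-0.0016,-0.0007,0.001,0],
    [0.111,0.0009,0.0012,-0.0016,-0.0007,0.001,0]
  ]
}}

```text
time: 32.7
tool_pos: [0.6142, -0.2219, 0.0088]
tcp_rot: [1.162, 1.238, -1.162]
wrist_force: [-0.1, 0.4, -1.1]
width: 0.343
```

Emit:
{"fn": "jog_arm", "kwargs": {
  "rows": [
    [0.0005,0,0,0,0,0,0],
    [0.001,0,0,0,0,0,0],
    [0.0013,0,0,0,0,0,0],
    [0.0013,0,0,0,0,0,0]
  ]
}}

```text
time: 33.1
tool_pos: [0.6144, -0.222, 0.0085]
tcp_rot: [1.162, 1.238, -1.162]
wrist_force: [-1.5, -0.0, 5.4]
width: 0.342
```

Emit:
{"fn": "jog_arm", "kwargs": {
  "rows": [
    [0,0,0,0,0,0,40],
    [0,0,0,0,0,0,48],
    [0,0,0,0,0,0,57],
    [0,0,0,0,0,0,57],
    [0,0,0,0,0,0,57],
    [-0.01,0,0,0,0,0,57],
    [-0.03,0,0,0,0,0,57],
    [-0.06,0,0,0,0,0,57],
    [-0.1,0,0,0,0,0,60],
    [-0.15,0,0,0,0,0,60],
    [-0.18,0,0,0,0,0,60],
    [-0.18,0,0,0,0,0,60]
  ]
}}

```text
time: 34.3
tool_pos: [0.6183, -0.2236, 0.1969]
tcp_rot: [1.164, 1.225, -1.155]
wrist_force: [1.5, -0.6, 0.6]
width: 0.601
```

```bash
python3 go.py 0.25 -0.55 0.19 -20
```

```text
t 34.3 pos [ 0.6183 -0.2236  0.1969] b 3.7 tilt 0.8 q1,q6 [-0.3847 -0.4487] w 0.601 F [ 1.5289 -0.6223  0.5968]
shift [ 0.004  -0.3886  0.3021] turn [ 0.4132  0.0037 -0.0136]
```

Emit:
{"fn": "jog_arm", "kwargs": {
  "rows": [
    [0,-0.03,0.0233,0.05,0,-0.0136,60],
    [0,-0.065,0.05,0.1,0,-0.0136,60],
    [0,-0.1,0.078,0.15,0,-0.0136,60],
    [0,-0.135,0.105,0.2,0,-0.0136,60],
    [0,-0.17,0.132,0.25,0,-0.0136,60],
    [0,-0.205,0.159,0.3,0,-0.0136,60],
    [0,-0.24,0.187,0.35,0,-0.0136,60],
    [0,-0.275,0.214,0.41,0,-0.0136,60],
    [0,-0.31,0.241,0.41,0,-0.0136,60],
    [0,-0.345,0.268,0.41,0,-0.0136,60],
    [0,-0.375,0.2915,0.41,0,-0.0136,60],
    [0,-0.3886,0.302,0.41,0,-0.0136,60],
    [0,-0.3886,0.302,0.41,0,-0.0136,60],
    [0,-0.3886,0.302,0.41,0,-0.0136,60]
  ]
}}

```text
time: 35.7
tool_pos: [0.2502, -0.5492, 0.1937]
tcp_rot: [1.458, 1.023, -1.461]
wrist_force: [-0.7, -0.0, -0.1]
width: 0.599
```

```bash
python3 - <<'E'
from h import *
a=imaging.read_camera('top');b=imaging.read_camera('side')
cv2.imwrite('pics/top9.png',a);cv2.imwrite('pics/side9.png',b)
cv2.imwrite('pics/c9.png',np.hstack([cv2.resize(a[60:300,70:440],(430,279)),cv2.resize(b[90:350,100:360],(370,370))[:279]]) if 0 else cv2.resize(a[60:310,70:440],(800,540),interpolation=cv2.INTER_CUBIC))
cv2.imwrite('pics/c10.png',cv2.resize(b[90:360,100:400],(660,594),interpolation=cv2.INTER_CUBIC))
for n,c,u,v in(('ohm','green',(400,140),(230,118)),('feed','green',(350,140),(225,130)),('vref','yellow',0,0)):
    pass
for n,im in(('top',a),('side',b)):
    for c in('green','yellow','red'): print(n,c,[(x[0].round(1).tolist(),int(x[1])) for x in blobs(im,c,14)])
E
```

```text
top green [([373.4, 146.1], 4245), ([392.6, 143.2], 119), ([354.3, 145.7], 119), ([277.7, 228.0], 129), ([178.8, 269.8], 136), ([118.4, 290.1], 564)]
top yellow [([255.0, 113.0], 3277), ([271.3, 107.8], 137), ([225.3, 111.0], 115), ([25.7, 225.8], 24)]
top red [([285.3, 113.3], 15), ([131.8, 149.2], 4533), ([129.8, 146.4], 126), ([30.1, 242.4], 529), ([265.2, 235.6], 20), ([235.3, 251.9], 87), ([31.9, 249.1], 30), ([193.4, 269.1], 14), ([121.2, 298.0], 14)]
side green [([483.4, 54.3], 4336), ([505.5, 108.4], 94), ([222.4, 132.2], 1752), ([479.6, 144.0], 2547), ([224.4, 117.5], 39), ([507.1, 175.3], 80), ([283.2, 183.5], 70), ([484.8, 232.3], 3018), ([317.3, 255.3], 111), ([335.9, 318.8], 685)]
side yellow [([168.8, 192.8], 1880), ([170.8, 174.6], 74), ([161.5, 205.2], 82)]
side red [([233.2, 59.1], 16), ([69.9, 158.2], 43), ([289.5, 189.9], 24), ([301.6, 219.6], 110), ([317.8, 242.5], 31), ([173.3, 292.4], 5014), ([172.1, 283.6], 135), ([346.1, 304.8], 41), ([127.2, 328.2], 31), ([175.4, 343.7], 45), ([276.3, 381.8], 64)]
```

View pics/c9.png

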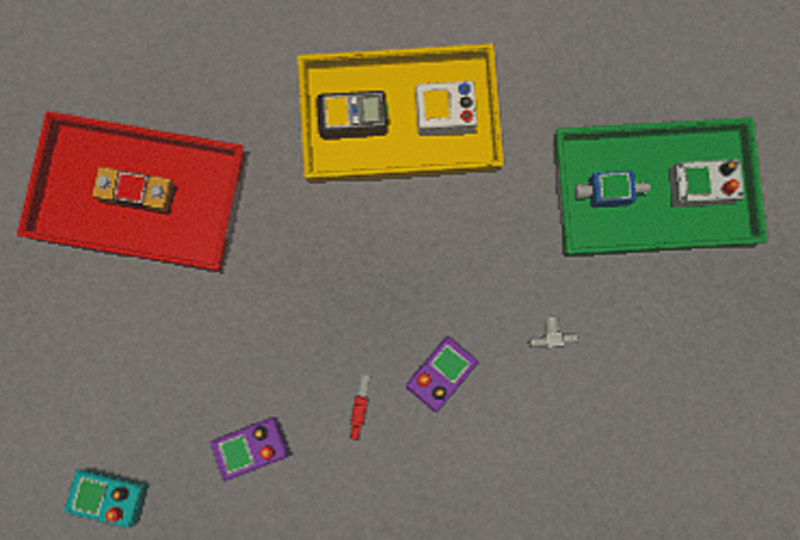

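View pics/c10.png

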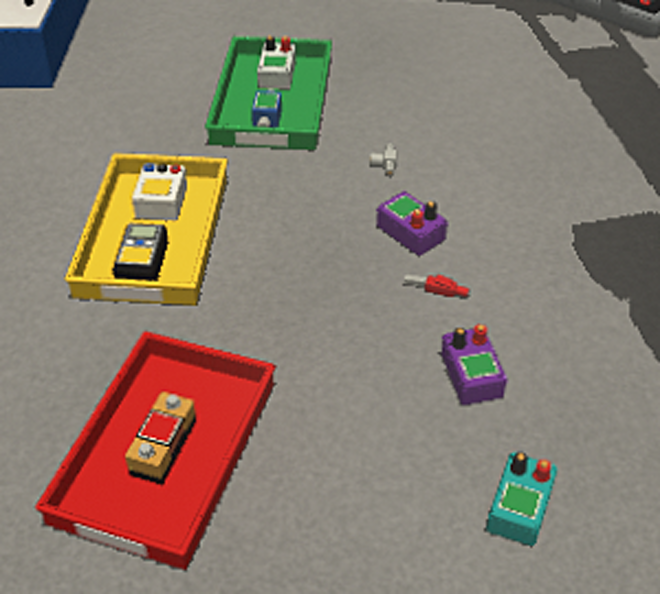

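All five are in their trays, upright, and the clip, tee and look-alikes are unmoved. I'll check the label heights, then hand in.

```bash
python3 - <<'E'
from h import *
from workcell import finish_job
for n,a,b,z in(('shunt',(129.8,146.4),(172.1,283.6),.032),('vref',(271.3,107.8),(170.8,174.6),.034),('therm',(225.3,111),(161.5,205.2),.029),('ohm',(392.6,143.2),(224.4,117.5),.032)):
    print(n,*tri([a],[b]),'expected z',z)
print(finish_job())
E
```

```text
shunt [0.6102 0.2515 0.0311] 0.0011235972192705902 expected z 0.032
vref [ 0.6954 -0.0457  0.0329] 0.0004572279004115463 expected z 0.034
therm [0.6889 0.0526 0.0293] 0.0002776442549347157 expected z 0.029
ohm [ 0.6195 -0.3029  0.0309] 0.0011965860613846109 expected z 0.032
the job is handed in; nothing more can be done
None
```

All five devices are in the tray matching their label, and the job is handed in at about 36 s of the 136 s limit. The shunt is in the red tray, the therm and vref in the yellow, and the ohm and feed-through in the green.

- **Setting down:** each device was lowered until a light contact of about 4–6 N, then released and the fingers drawn clear.
- **Final pictures:** all five stand upright, label up, and apart from each other. The clip, T-piece and purple and turquoise look-alikes show no visible movement.
- **Height check:** the label heights of the shunt, vref, therm and ohm triangulated to within about 1 mm of standing flat on the tray floor. The feed-through's final height was not triangulated; its placing was judged from both pictures and the contact force.

No check failed or disagreed.

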